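# Knock the cured module out of the potting mould

## Robot

A 6-joint arm with a two-finger parallel gripper is mounted at the origin on a cart in front of the work surface, level with it; the furniture and walls round the work are solid. World frame = base frame: x ahead of the robot, y to its left, z up, the work surface at z = 0. Lengths are in m, angles in rad, forces in N, time in s.
With the tool pointing down it reaches from about 0.4 to 0.825 m from the base axis. Payload 7 kg.
Tool frame: the origin (TCP) lies midway between the tips of the shut fingers; the grasp point (between the pads) lies 19 mm behind it; z points along the fingers, y is the line along which they close (so a half turn about z gives the same grasp; the last joint's range is limited). The gripper opens to 88 mm and grips with 3 to 60 N. Pads are 19 mm wide; open, the fingers measure 130 mm over their backs; the gripper's body (78 mm by 193 mm) begins 47 mm behind the grasp point.
Start: joints at [-1.021, 0.359, 0.012, 0, -1.224, -0.288], TCP at [0.175, -0.652, 0.227] pointing down, gripper open.
Joint ranges: [-3.07, 3.07], [-1.43, 2.12], [-1.02, 1.25], [-3.03, 1.67], [-3.05, -0], [-3.03, 3.03]. Speed limits (rad/s): [2.39, 2.39, 3.01, 3.14, 3.14, 3.14].

## Interface

Orientations are given as [roll, pitch, yaw] about the fixed x, y, z axes, in that order (R = Rz(yaw) Ry(pitch) Rx(roll)).
In Python, from station import arm gives the robot as it stands.
- The arm moves only by the tool servo_tool, never from a script. Its argument "deltas" is a list of rows, each a list of 7 numbers: the closure, from -1 (fully open) to 1 (shut), then the shift along the tool's x, y, z in mm, then the turn, a rotation vector about the tool's x, y, z in degrees. In form: [[gripper, x, y, z, ax, ay, az], ...]. A call has 1 to 20 rows; each row shifts and turns the commanded pose from where the row before left it, along the tool's axes as they then stand; what a row does not reach is not made up. A row lasts 1/12 s, in which the tool goes at most 41.7 mm and 7.16 degrees, less where a joint would pass 70% of its speed; a pose out of reach is approached as far as the arm can. A call is refused whole if a number of a shift passes 41.7 or a number of a turn 7.16, either way. A call with a gripper value outside its range is refused whole. The fingers move at their own pace and stop on an object; "squeeze" is the grip in N (left out, the last holds). Time passes only in rows, so rows that do not move let the fingers close. It gives the time, the measured TCP pose, the force, the opening and the grip force at its end, in the units of the state.
- arm.get_state(): the state, without advancing time (a new reading comes with each control period).
- arm.grab_frame(name): name is "scene" or "top" or "wrist"; returns a dict with "color" (384x512x3 uint8, red, green, blue), "K" (3x3 intrinsics, pixels), "distortion" ([k1, k2, p1, p2, k3] as OpenCV has them; the pictures are not rectified), "position" and "orientation" of the camera in the world. Camera axes: x right, y down, z forward; pixel columns grow to the right and rows downward; lengths in m; the calibration is good to about 2 mm. A picture is of the moment at which its call begins. There is no depth.
- arm.job_done(): hands the job in; it is judged then, once.
Trained networks look in a picture, given as the dict that the camera call returned (one of the last four; its "shot" number tells which), for a name from the list of things; names that differ only in an ending like _2 or _b are one class to them, and where a whole thing is asked for, a point or a joint stands for the part that bears it (a point fixed in the world has none). Each returns a list of dicts, best first, with "conf" (0 to 1); they miss things now and then, are a little off and sometimes report something else, mostly with a low value. They report only what shows in the picture. A call takes as long as a camera call. They do not tell look-alikes from the thing itself.
- arm.recognise(query, picture): "at" ([x, y, z] in m, in the coordinates of the camera as it stood for that picture, good to about 4 mm: the middle of the surface that is visible of it).
The state is a dict: "t": time; "q": joint angles; "qd": joint speeds; "joint_efforts": joint torques, N m; "eef_pos": TCP position; "ee_rot": TCP orientation; "force": force on the tool from outside, world axes, zero at the start; "moment": the same for the moment, N m; "width": finger opening in m; "gripper_force": force on a finger pad.
Only numpy, scipy, OpenCV 4.12 (cv2) and the standard library are available. Lean on these libraries where they do the work, as an engineer would, in place of code of your own. Each camera call takes 0.05 s, during which the arm holds its last target. There are 200 camera calls.

## Task

The black module in the twin potting mould has cured and is stuck flush in its cavity. Push it up with the knockout rod under it, by lifting the ball knob that stands in front of that cavity, then take the module out and set it down gently in the blue tray, right way up. The green module is still curing: leave it where it is in its cavity.

Things in the scene. Friction and masses are not known exactly. Their poses are not given: they have to be found in the camera images.
- mould: Aluminium potting mould on a dark stand, fixed, 96 x 200 mm, 93 mm high. Origin: centre of its underside, on the bench; x to its back, y to its left, z up. Two round cavities, 42 mm wide, 30 mm deep (floor at z = 63 mm, flat top face at z = 93 mm), are centred at x = 0, y = +55 and -55 mm. Under each a steel knockout rod, 16 mm thick, comes up through a hole in the floor; it starts fully down.
- knob_left (a point): Centre of the dark 40 mm ball knob of the rod under the y = +55 mm cavity: 95 mm in front of that cavity's centre (mould x = -95 mm), 104 mm above the bench when down, on a thin upright joined to the rod under the mould. It slides straight up 24 mm to a hard stop, lifting the rod and the module; it takes 8 to 10 N and stays where it is left.
- knob_right (a point): The same for the rod under the y = -55 mm cavity.
- module_black: Black cast puck, 40 mm in diameter, 30 mm high, about 0.12 kg, with three small brass terminals flush in its top. Origin: centre of its underside; z is its axis, up out of the cavity. It starts down in either of the two cavities, its top flush with the mould's top face; with its rod fully up it stands 24 mm out.
- module_green: The same puck in green, in the other cavity. Not to be moved.
- tray: Open square blue plastic tray, fixed to the bench, 130 x 130 mm outside, 22 mm high, walls and floor 4 mm thick. Origin: centre of its underside, on the bench; x and y along its sides, z up.
Things that resemble listed ones, but are neither listed nor needed, are in the scene too. There is more than one size of the tray; the one meant has the size given above.

How it is judged:
By the outcome, as a careful person would: the job done as asked, in the order asked, and still so for the second after the job is handed in, with the robot touching nothing.
It also fails if it takes over 51 s, if anything falls off the work surface, if the arm or the gripper's body presses on something with over 40 N, if the wrist force passes 120 N, or if a joint passes its speed limit or range.

## Working session

There is one attempt and no reset: what is moved stays moved. The work goes in short steps, Python scripts to look and compute and a tool call to move; the robot and the scene stay as the last step left them, time stands still between calls to the robot, and variables do not carry over. Pictures are saved under pics/ and viewed, at most 10 in all, crops included, and the job is handed in when it is done.

Besides the shell and the picture viewer there is one more tool, called after "Emit:" in YAML: its name, and indented under it one key for each argument. servo_tool: Moves the arm, as the interface text tells. Its arguments: {"type":"object","properties":{"deltas":{"type":"array","items":{"type":"array","items":{"type":"number"}}},"squeeze":{"type":"number"}},"required":["deltas"]}

```bash
mkdir -p pics
cat > h.py <<'E'
from station import arm
import numpy as np, cv2
from scipy.spatial.transform import Rotation as R
def rot(o):
    o=np.array(o,float)
    if o.shape==(3,3): return o
    return R.from_euler('xyz',o).as_matrix() if o.size==3 else R.from_quat(o).as_matrix()
def world(f,p): return rot(f['orientation'])@np.array(p)+np.array(f['position'])
def proj(f,P):
    p=rot(f['orientation']).T@(np.array(P)-np.array(f['position']))
    return cv2.projectPoints(p.reshape(1,3),np.zeros(3),np.zeros(3),np.array(f['K']),np.array(f['distortion']))[0].ravel()
def ray(f,uv,z):
    u=cv2.undistortPoints(np.array([[uv]],float),np.array(f['K']),np.array(f['distortion'])).ravel()
    d=rot(f['orientation'])@np.array([u[0],u[1],1]); o=np.array(f['position'])
    return o+d*(z-o[2])/d[2]
def save(f,n): cv2.imwrite('pics/'+n+'.png',f['color'][:,:,::-1])
E
python3 - <<'E'
from h import *
for c in ('scene','top'):
    f=arm.grab_frame(c); save(f,c+'1'); print(c,f['position'],f['orientation'])
    for q in ('mould','knob_left','module_black','module_green','tray'):
        for r in arm.recognise(q,f):
            w=world(f,r['at']); print(q,round(r['conf'],2),w.round(3),proj(f,w).round())
E
```

```text
scene [-0.09028372  0.52528055  0.71989138] [-2.37870094  0.00248358 -2.1135732 ]
knob_left 0.85 [0.443 0.117 0.074] [287. 178.]
module_black 0.58 [0.497 0.184 0.092] [255. 170.]
tray 0.65 [0.432 0.4   0.001] [194. 242.]
tray 0.58 [0.226 0.358 0.002] [250. 300.]
tray 0.18 [0.491 0.159 0.088] [264. 169.]
top [0.32448939 0.23290875 0.91959145] [-3.00671414 -0.02573445 -1.56569052]
mould 0.69 [0.534 0.141 0.094] [292. 152.]
knob_left 0.6 [0.448 0.115 0.11 ] [306. 190.]
module_black 0.83 [0.502 0.184 0.093] [273. 166.]
module_green 0.77 [0.589 0.122 0.094] [301. 127.]
tray 0.9 [0.224 0.358 0.004] [194. 292.]
tray 0.67 [0.437 0.399 0.008] [179. 200.]
```

Run:
```python
import cv2
a=cv2.imread('pics/scene1.png');b=cv2.imread('pics/top1.png')
cv2.imwrite('pics/both.png',cv2.resize(cv2.vconcat([a,b])[:, :],(512,768))[:0] if 0 else cv2.hconcat([cv2.resize(a,(400,300)),cv2.resize(b,(400,300))]))
c=cv2.resize(b[80:350,120:400],None,fx=2.1,fy=2.1,interpolation=cv2.INTER_CUBIC);cv2.imwrite('pics/topcrop.png',c)
```

```text
(no output)
```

View pics/scene1.png

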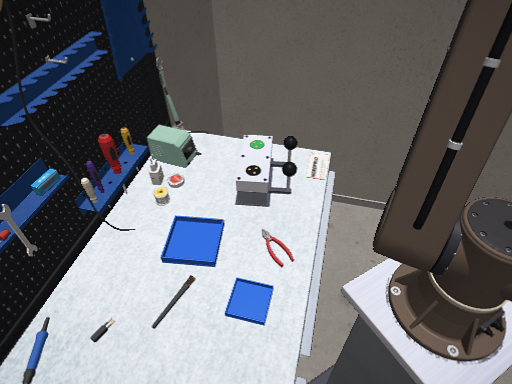

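View pics/topcrop.png

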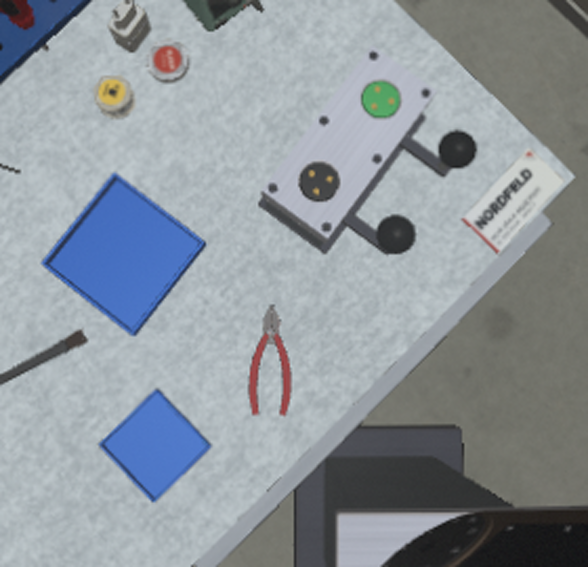

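The crop shows the black module at full-image (272,166), the green at (301,127), and the knob in front of the black one at about (308,191); the other knob is at (337,151) and belongs to green. Blue trays: large at (179,201), small at (194,292).

Run:
```python
from h import *
f=arm.grab_frame('top')
F=lambda u,v:(120+u/2.1,80+v/2.1)
for n,c in (('large',[(115,175),(205,243),(134,334),(43,264)]),('small',[(155,390),(210,445),(154,500),(100,444)])):
    P=np.array([ray(f,F(*p),.022)[:2] for p in c]); print(n,P.mean(0).round(4),[np.linalg.norm(P[i]-P[i-1]).round(4) for i in range(4)], np.degrees(np.arctan2(*(P[1]-P[0])[::-1])).round(1))
b=ray(f,F(319,181),.093);g=ray(f,F(380,99),.093)
print('b,g',b.round(4),g.round(4),np.linalg.norm(b-g))
y=(b-g)/np.linalg.norm(b-g); x=np.array([y[1],-y[0],0])
print('yaw',np.degrees(np.arctan2(x[1],x[0])),'pred knobs',(b-.095*x).round(4),(g-.095*x).round(4))
for k in ((396,234),(457,149)): print(ray(f,F(*k),.104).round(4))
s=arm.get_state(); print({k:np.round(s[k],3) for k in ('t','eef_pos','ee_rot','force','width')})
```

```text
large [0.4331 0.3959] [np.float64(0.1261), np.float64(0.1269), np.float64(0.1255), np.float64(0.1276)] -126.5
small [0.2269 0.3575] [np.float64(0.0824), np.float64(0.0835), np.float64(0.0834), np.float64(0.0832)] -134.0
b,g [0.5011 0.1857 0.093 ] [0.5895 0.1218 0.093 ] 0.10914363364876507
yaw 54.131663951886715 pred knobs [0.4454 0.1087 0.093 ] [0.5339 0.0448 0.093 ]
[0.4452 0.1086 0.104 ]
[0.5341 0.0442 0.104 ]
{'t': np.float64(0.65), 'eef_pos': array([ 0.175, -0.652,  0.227]), 'ee_rot': array([ 3.142, -0.   , -2.88 ]), 'force': array([ 0.285, -0.661, -0.373]), 'width': np.float64(0.088)}
```

Emit:
servo_tool:
  deltas:
    - [-1, 0, 0, 0, 0, 0, -6.5]
    - [-1, -20, 0, 0, 0, 0, -6.5]
    - [-1, -20, 0, 0, 0, 0, -6.5]
    - [-1, -20, 0, 0, 0, 0, -6.5]
    - [-1, 0, 0, 0, 0, 0, -6.5]
    - [-1, 0, 0, 0, 0, 0, -6.6]
    - [-1, -35, 1, 0, 0, 0, 0]
    - [-1, -35, 1, 0, 0, 0, 0]
    - [-1, -35, 1, 0, 0, 0, 0]
    - [-1, -35, 1, 0, 0, 0, 0]
    - [-1, -35, 1, 0, 0, 0, 0]
    - [-1, -35, 1, 0, 0, 0, 0]
    - [-1, -35, 1, 0, 0, 0, 0]
    - [-1, -35, 1, 0, 0, 0, 0]
    - [-1, -35, 1, 0, 0, 0, 0]
    - [-1, -35, 1, 0, 0, 0, 0]
    - [-1, -35, 1, 0, 0, 0, 0]
    - [-1, -35, 1, 0, 0, 0, 0]

```text
t: 2.15
eef_pos: [0.4647, -0.2751, 0.227]
ee_rot: [-3.141, 0.0, -2.197]
force: [1.8, -1.0, -0.3]
width: 0.0875
gripper_force: 0.0
```

Emit:
servo_tool:
  deltas:
    - [-1, -30, 24, 0, 0, 0, 0]
    - [-1, -30, 24, 0, 0, 0, 0]
    - [-1, -30, 24, 0, 0, 0, 0]
    - [-1, -30, 24, 0, 0, 0, 0]
    - [-1, -30, 24, 0, 0, 0, 0]
    - [-1, -30, 24, 0, 0, 0, 0]
    - [-1, -30, 24, 0, 0, 0, 0]
    - [-1, -30, 24, 0, 0, 0, 0]
    - [-1, -30, 24, 0, 0, 0, 0]
    - [-1, -30, 24, 0, 0, 0, 0]
    - [-1, 0, 0, 0, 0, 0, 0]
    - [-1, 0, 0, 0, 0, 0, 0]
    - [-1, 0, 0, 0, 0, 0, 0]

```text
t: 3.23
eef_pos: [0.4453, 0.1072, 0.2266]
ee_rot: [3.142, -0.0, -2.196]
force: [0.6, -0.2, 0.4]
width: 0.0879
gripper_force: 0.0
```

```bash
cat >> h.py <<'E'
def delta(P):
    s=arm.get_state(); print('t',s['t'],'tcp',np.round(s['eef_pos'],4),'yaw',np.degrees(s['ee_rot'][2]).round(1),'F',np.round(s['force'],1),'q',np.round(s['q'],2))
    print('move mm',(rot(s['ee_rot']).T@(np.array(P)-s['eef_pos'])*1000).round(1))
E
python3 - <<'E'
from h import *
f=arm.grab_frame('wrist'); save(f,'w1')
for q in ('knob_left','module_black','module_green'):
    for r in arm.recognise(q,f):
        w=world(f,r['at']); print(q,round(r['conf'],2),w.round(4),proj(f,w).round())
print('pred knob px',proj(f,(.4453,.1087,.104)),'mod',proj(f,(.5011,.1857,.093)))
delta((.4453,.1087,.085))
E
```

```text
knob_left 0.76 [0.4458 0.1116 0.1201] [260. 190.]
module_black 0.85 [0.5039 0.1872 0.0934] [257. 269.]
module_green 0.6 [0.5838 0.1332 0.0952] [168. 272.]
pred knob px [258.91960812 183.00707253] mod [258.55359683 266.24264082]
t 3.4333 tcp [0.4455 0.106  0.2266] yaw -126.0 F [-0.1  0.1  0.6] q [ 0.67 -0.01 -0.44  0.   -1.13 -1.29]
move mm [ -2.    1.8 141.6]
```

View pics/w1.png

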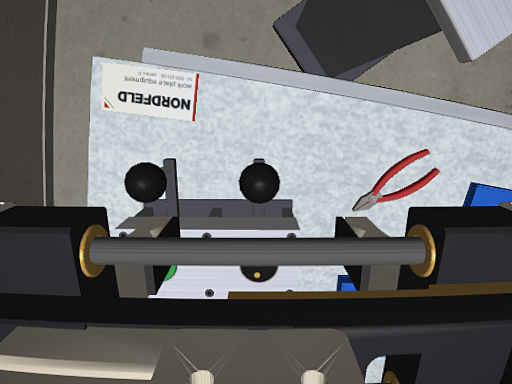

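The wrist view confirms the knob at (260,183), right where it was predicted. Going down.

Emit:
servo_tool:
  deltas:
    - [-1, -2, 1.8, 20, 0, 0, 0]
    - [-1, 0, 0, 20, 0, 0, 0]
    - [-1, 0, 0, 20, 0, 0, 0]
    - [-1, 0, 0, 20, 0, 0, 0]
    - [-1, 0, 0, 16, 0, 0, 0]
    - [-1, 0, 0, 16, 0, 0, 0]
    - [-1, 0, 0, 16, 0, 0, 0]
    - [-1, 0, 0, 8, 0, 0, 0]
    - [-1, 0, 0, 4, 0, 0, 0]
    - [-1, 0, 0, 0, 0, 0, 0]
    - [-1, 0, 0, 0, 0, 0, 0]

```text
t: 4.35
eef_pos: [0.4456, 0.1096, 0.0871]
ee_rot: [-3.141, 0.0, -2.198]
force: [0.3, 0.2, -0.2]
width: 0.0877
gripper_force: 0.0
```

Emit:
servo_tool:
  deltas:
    - [-1, 0, 0, 4, 0, 0, 0]
    - [1, 0, 0, 0, 0, 0, 0]
    - [1, 0, 0, 0, 0, 0, 0]
    - [1, 0, 0, 0, 0, 0, 0]
    - [1, 0, 0, 0, 0, 0, 0]
    - [1, 0, 0, 0, 0, 0, 0]
    - [1, 0, 0, 0, 0, 0, 0]
    - [1, 0, 0, 0, 0, 0, 0]
    - [1, 0, 0, 0, 0, 0, 0]
  squeeze: 45

```text
t: 5.1
eef_pos: [0.4452, 0.1098, 0.0826]
ee_rot: [3.142, 0.0, -2.197]
force: [-0.5, 0.8, 0.7]
width: 0.04
gripper_force: 0.9
```

Emit:
servo_tool:
  deltas:
    - [1, 0, 0, 0, 0, 0, 0]
    - [1, 0, 0, 0, 0, 0, 0]
    - [1, 0, 0, 0, 0, 0, 0]
    - [1, 0, 0, -3, 0, 0, 0]
    - [1, 0, 0, -3, 0, 0, 0]
    - [1, 0, 0, -3, 0, 0, 0]
    - [1, 0, 0, -3, 0, 0, 0]
    - [1, 0, 0, -3, 0, 0, 0]
    - [1, 0, 0, -3, 0, 0, 0]
    - [1, 0, 0, -2, 0, 0, 0]
    - [1, 0, 0, 0, 0, 0, 0]
    - [1, 0, 0, 0, 0, 0, 0]

```text
t: 6.1
eef_pos: [0.445, 0.1098, 0.1031]
ee_rot: [3.141, 0.0, -2.197]
force: [-2.8, 5.1, -3.4]
width: 0.0377
gripper_force: 45.0
```

Emit:
servo_tool:
  deltas:
    - [1, 0, 0, -2, 0, 0, 0]
    - [1, 0, 0, -2, 0, 0, 0]
    - [1, 0, 0, -1, 0, 0, 0]
    - [1, 0, 0, -1, 0, 0, 0]
    - [1, 0, 0, 0, 0, 0, 0]
    - [1, 0, 0, 0, 0, 0, 0]

```text
t: 6.6
eef_pos: [0.4449, 0.1099, 0.107]
ee_rot: [3.141, -0.0, -2.198]
force: [8.2, 5.5, -29.5]
width: 0.0377
gripper_force: 45.0
```

Hard stop felt (−29.5 N at +24.4 mm). Relax, release, and go up.

Emit:
servo_tool:
  deltas:
    - [1, 0, 0, 1, 0, 0, 0]
    - [1, 0, 0, 0, 0, 0, 0]
    - [-1, 0, 0, 0, 0, 0, 0]
    - [-1, 0, 0, 0, 0, 0, 0]
    - [-1, 0, 0, 0, 0, 0, 0]
    - [-1, 0, 0, 0, 0, 0, 0]
    - [-1, 0, 0, 0, 0, 0, 0]
    - [-1, 0, 0, 0, 0, 0, 0]
    - [-1, 0, 0, 0, 0, 0, 0]
    - [-1, 0, 0, 0, 0, 0, 0]
    - [-1, 0, 0, -15, 0, 0, 0]
    - [-1, 0, 0, -25, 0, 0, 0]
    - [-1, 0, 0, -30, 0, 0, 0]
    - [-1, 0, 0, -30, 0, 0, 0]
    - [-1, 0, 0, -20, 0, 0, 0]
    - [-1, 0, 0, 0, 0, 0, 0]

```text
t: 7.93
eef_pos: [0.4474, 0.1107, 0.2322]
ee_rot: [-3.138, 0.007, -2.197]
force: [0.1, 0.2, 1.1]
width: 0.0875
gripper_force: 0.0
```

Run:
```python
from h import *
f=arm.grab_frame('wrist'); save(f,'w2')
for q in ('knob_left','module_black','module_green'):
    for r in arm.recognise(q,f):
        w=world(f,r['at']); print(q,round(r['conf'],2),w.round(4),proj(f,w).round())
g=arm.grab_frame('scene'); save(g,'s2')
a=f['color'][:,:,::-1]; b=cv2.resize(g['color'][110:230,200:340,::-1],None,fx=3.2,fy=3.2); b=b[:384]
cv2.imwrite('pics/c2.png',cv2.resize(cv2.hconcat([a,b]),None,fx=.82,fy=.82))
delta((.5011,.1857,.117-.031))
```

```text
knob_left 0.64 [0.4438 0.1091 0.1424] [261. 186.]
module_black 0.81 [0.502  0.188  0.1203] [259. 274.]
t 8.1833 tcp [0.4446 0.1094 0.2265] yaw -125.9 F [ 0.5 -0.2  0.3] q [ 0.67 -0.01 -0.44 -0.   -1.14 -1.3 ]
move mm [-95.2  -1.1 140.3]
```

View pics/c2.png

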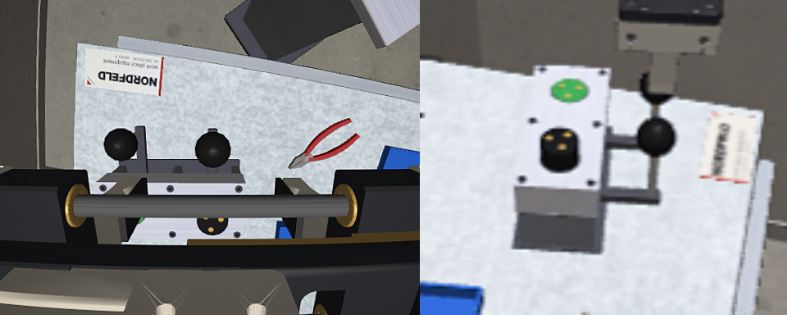

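Module stands 24 mm proud; the other module remains flush. Moving over it and down to tip height 97 mm.

Emit:
servo_tool:
  deltas:
    - [-1, -20, -1, 0, 0, 0, 0]
    - [-1, -30, 0, 0, 0, 0, 0]
    - [-1, -30, 0, 0, 0, 0, 0]
    - [-1, -15, 0, 10, 0, 0, 0]
    - [-1, 0, 0, 25, 0, 0, 0]
    - [-1, 0, 0, 25, 0, 0, 0]
    - [-1, 0, 0, 20, 0, 0, 0]
    - [-1, 0, 0, 15, 0, 0, 0]
    - [-1, 0, 0, 10, 0, 0, 0]
    - [-1, 0, 0, 0, 0, 0, 0]
    - [-1, 0, 0, 0, 0, 0, 0]

```text
t: 9.1
eef_pos: [0.5016, 0.1858, 0.1221]
ee_rot: [3.141, -0.002, -2.197]
force: [0.7, 0.9, 1.3]
width: 0.0876
gripper_force: 0.0
```

Run:
```python
from h import *
g=arm.grab_frame('top'); 
b=cv2.resize(g['color'][80:220,220:360,::-1],None,fx=3.6,fy=3.6); cv2.imwrite('pics/c3.png',b)
delta((.5011,.1857,.097))
```

```text
t 9.15 tcp [0.502  0.1862 0.1229] yaw -125.9 F [-0.1 -0.9  0.4] q [ 0.72  0.22 -0.44  0.   -0.91 -1.35]
move mm [ 1.   0.5 25.9]
```

View pics/c3.png

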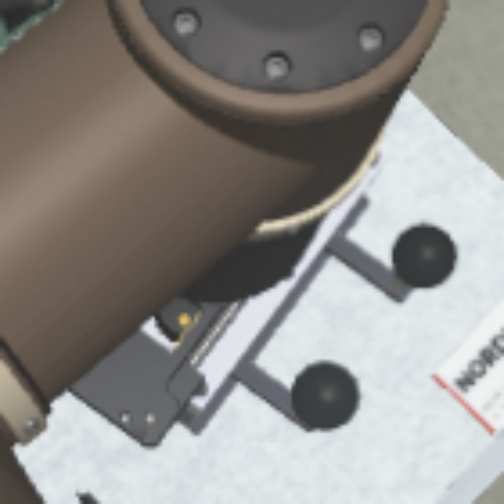

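The arm hides most of it; the module is visible between the fingers, at crop (180,315). Final descent and grip.

Emit:
servo_tool:
  deltas:
    - [-1, 1, 0.5, 12, 0, 0, 0]
    - [-1, 0, 0, 9, 0, 0, 0]
    - [-1, 0, 0, 4, 0, 0, 0]
    - [-1, 0, 0, 0, 0, 0, 0]
    - [1, 0, 0, 0, 0, 0, 0]
    - [1, 0, 0, 0, 0, 0, 0]
    - [1, 0, 0, 0, 0, 0, 0]
    - [1, 0, 0, 0, 0, 0, 0]
    - [1, 0, 0, 0, 0, 0, 0]
    - [1, 0, 0, 0, 0, 0, 0]
    - [1, 0, 0, 0, 0, 0, 0]
    - [1, 0, 0, 0, 0, 0, 0]
    - [1, 0, 0, 0, 0, 0, 0]
    - [1, 0, 0, 0, 0, 0, 0]
  squeeze: 20

```text
t: 10.32
eef_pos: [0.5007, 0.1856, 0.0976]
ee_rot: [3.142, 0.0, -2.197]
force: [-0.1, 0.1, 0.3]
width: 0.0394
gripper_force: 20.0
```

Emit:
servo_tool:
  deltas:
    - [1, 0, 0, -3, 0, 0, 0]
    - [1, 0, 0, -5, 0, 0, 0]
    - [1, 0, 0, -8, 0, 0, 0]
    - [1, 0, 0, -10, 0, 0, 0]
    - [1, 0, 0, -14, 0, 0, 0]
    - [1, 0, 0, -15, 0, 0, 0]
    - [1, 0, 0, -15, 0, 0, 0]
    - [1, 0, 0, -5, 0, 0, 0]
    - [1, 0, 0, 0, 0, 0, 0]
    - [1, 0, 0, 0, 0, 0, 0]

```text
t: 11.15
eef_pos: [0.5006, 0.1856, 0.1727]
ee_rot: [3.141, 0.001, -2.198]
force: [-0.1, -0.1, -1.7]
width: 0.0397
gripper_force: 20.0
```

Run:
```python
from h import *
print(arm.get_state()['width'],arm.get_state()['gripper_force'])
delta((.4331,.3959,.09))
```

```text
0.039661553373410784 19.999494552612305
t 11.15 tcp [0.5006 0.1856 0.1727] yaw -125.9 F [-0.1 -0.1 -1.7] q [ 0.72  0.17 -0.38 -0.   -1.02 -1.35]
move mm [-130.7  178.    82.8]
```

Emit:
servo_tool:
  deltas:
    - [1, -7, 9, 0, 0, 0, 0]
    - [1, -13, 18, 0, 0, 0, 0]
    - [1, -15, 20, 0, 0, 0, 0]
    - [1, -15, 20, 0, 0, 0, 0]
    - [1, -15, 20, 0, 0, 0, 0]
    - [1, -15, 20, 0, 0, 0, 0]
    - [1, -15, 20, 0, 0, 0, 0]
    - [1, -13, 18, 10, 0, 0, 0]
    - [1, -10, 15, 15, 0, 0, 0]
    - [1, -8, 11, 20, 0, 0, 0]
    - [1, -5, 7, 20, 0, 0, 0]
    - [1, 0, 0, 10, 0, 0, 0]
    - [1, 0, 0, 8, 0, 0, 0]
    - [1, 0, 0, 0, 0, 0, 0]
    - [1, 0, 0, 0, 0, 0, 0]

```text
t: 12.4
eef_pos: [0.4335, 0.3956, 0.0894]
ee_rot: [-3.141, -0.001, -2.198]
force: [-0.6, -0.1, -1.0]
width: 0.0395
gripper_force: 20.0
```

Run:
```python
from h import *
f=arm.grab_frame('scene');cv2.imwrite('pics/c4.png',cv2.resize(f['color'][110:290,130:340,::-1],None,fx=3,fy=3))
delta((.4331,.3959,.0165))
```

```text
t 12.45 tcp [0.4338 0.3959 0.0902] yaw -125.9 F [ 0.9  0.4 -0.6] q [ 1.07  0.34 -0.36  0.   -0.87 -1.7 ]
move mm [ 0.5  0.6 73.7]
```

View pics/c4.png

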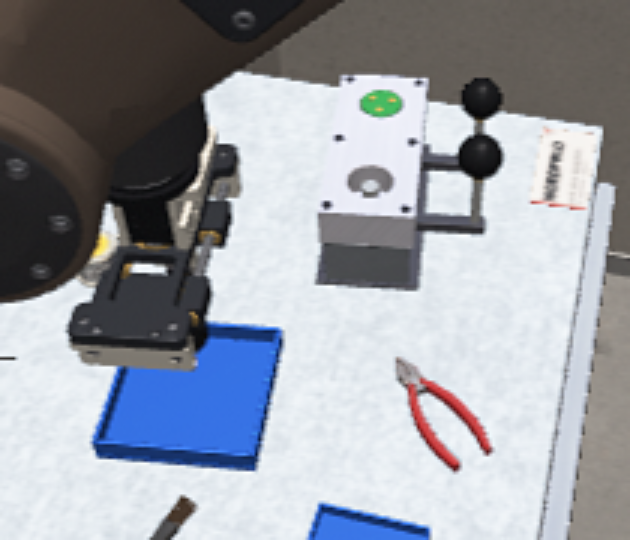

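The black cavity is empty with its rod visible (crop (370,183)), green is untouched, and the module is over the large tray. Lowering.

Emit:
servo_tool:
  deltas:
    - [1, 0.5, 0.5, 15, 0, 0, 0]
    - [1, 0, 0, 18, 0, 0, 0]
    - [1, 0, 0, 15, 0, 0, 0]
    - [1, 0, 0, 10, 0, 0, 0]
    - [1, 0, 0, 6, 0, 0, 0]
    - [1, 0, 0, 3, 0, 0, 0]
    - [1, 0, 0, 2, 0, 0, 0]
    - [1, 0, 0, 1, 0, 0, 0]
    - [1, 0, 0, 0, 0, 0, 0]
    - [1, 0, 0, 0, 0, 0, 0]
    - [1, 0, 0, 0, 0, 0, 0]

```text
t: 13.37
eef_pos: [0.4328, 0.3963, 0.0201]
ee_rot: [3.142, 0.001, -2.197]
force: [-0.3, -0.8, -0.4]
width: 0.0394
gripper_force: 20.0
```

Emit:
servo_tool:
  deltas:
    - [1, 0, 0, 1, 0, 0, 0]
    - [1, 0, 0, 1, 0, 0, 0]
    - [1, 0, 0, 1, 0, 0, 0]
    - [1, 0, 0, 0.8, 0, 0, 0]
    - [1, 0, 0, 0, 0, 0, 0]
    - [1, 0, 0, 0, 0, 0, 0]

```text
t: 13.87
eef_pos: [0.4326, 0.3959, 0.0157]
ee_rot: [-3.142, -0.0, -2.197]
force: [-0.4, 0.5, -0.7]
width: 0.0398
gripper_force: 20.0
```

Emit:
servo_tool:
  deltas:
    - [1, 0, 0, 0.5, 0, 0, 0]
    - [1, 0, 0, 0.5, 0, 0, 0]
    - [1, 0, 0, 0.5, 0, 0, 0]
    - [1, 0, 0, 0, 0, 0, 0]
    - [1, 0, 0, 0, 0, 0, 0]

```text
t: 14.28
eef_pos: [0.4327, 0.396, 0.0146]
ee_rot: [-3.142, 0.0, -2.197]
force: [-1.1, -0.8, 3.7]
width: 0.0391
gripper_force: 20.0
```

Contact (+3.7 N). Opening partly to about 60 mm so the fingers clear the tray walls, then up.

Emit:
servo_tool:
  deltas:
    - [-0.36, 0, 0, 0, 0, 0, 0]
    - [-0.36, 0, 0, 0, 0, 0, 0]
    - [-0.36, 0, 0, 0, 0, 0, 0]
    - [-0.36, 0, 0, 0, 0, 0, 0]
    - [-0.36, 0, 0, 0, 0, 0, 0]
    - [-0.36, 0, 0, 0, 0, 0, 0]

```text
t: 14.78
eef_pos: [0.4327, 0.396, 0.0142]
ee_rot: [-3.142, -0.0, -2.197]
force: [-0.2, -0.1, 0.3]
width: 0.0593
gripper_force: 0.0
```

Emit:
servo_tool:
  deltas:
    - [-0.36, 0, 0, -5, 0, 0, 0]
    - [-0.36, 0, 0, -10, 0, 0, 0]
    - [-0.36, 0, 0, -20, 0, 0, 0]
    - [-0.36, 0, 0, -30, 0, 0, 0]
    - [-0.36, 0, 0, -30, 0, 0, 0]
    - [-0.36, 0, 0, -30, 0, 0, 0]
    - [-0.36, 30, -20, 0, 0, 0, 0]
    - [-0.36, 35, -20, 0, 0, 0, 0]
    - [-0.36, 35, -20, 0, 0, 0, 0]
    - [-0.36, 0, 0, 0, 0, 0, 0]
    - [-0.36, 0, 0, 0, 0, 0, 0]
    - [-0.36, 0, 0, 0, 0, 0, 0]

```text
t: 15.78
eef_pos: [0.4232, 0.2801, 0.1406]
ee_rot: [-3.141, 0.002, -2.198]
force: [0.1, 0.6, 0.5]
width: 0.0597
gripper_force: 0.0
```

Run:
```python
from h import *
f=arm.grab_frame('scene');cv2.imwrite('pics/c5.png',cv2.resize(f['color'][110:290,130:340,::-1],None,fx=3,fy=3))
for r in arm.recognise('module_black',f): print(r['conf'],world(f,r['at']).round(3))
delta((.4331,.3959,.0165)); print(arm.get_state()['width'])
```

```text
0.79 [0.42  0.397 0.032]
t 15.8833 tcp [0.423  0.2808 0.1398] yaw -125.9 F [-0.1  0.5 -0.3] q [ 0.97  0.16 -0.47  0.   -0.94 -1.6 ]
move mm [-99.1  59.3 123.4]
0.05963954856163102
```

View pics/c5.png

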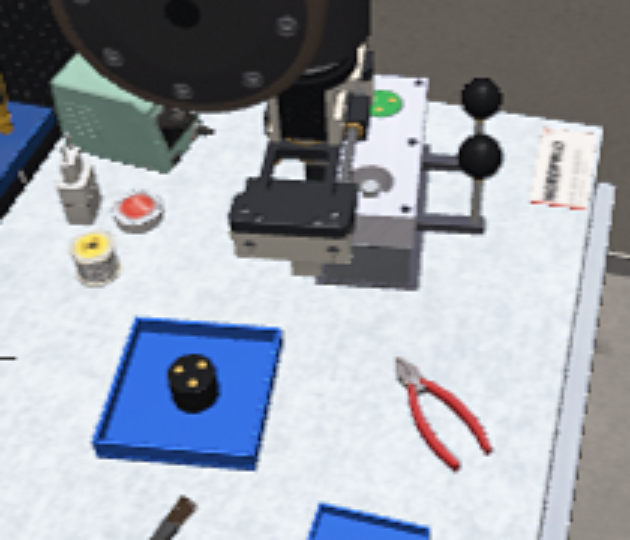

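The black module stands upright, terminals up, in the large tray (crop (193,382)); green is still in place and the gripper is clear.

```bash
python3 -c "
from station import arm
print(arm.job_done())"
```

```text
the job is handed in; nothing more can be done
None
```

I pushed the black module up with its knockout rod, took it out and set it down right way up in the 130 mm blue tray. The green module stayed in its cavity, and I handed the job in at about 16 s of the 51 s allowed.

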